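# Face the specimen jar to the label reader and hold the read arm at its stop

## Robot

A 6-joint arm with a two-finger parallel gripper is mounted at the origin on the work surface. World frame = base frame: x ahead of the robot, y to its left, z up, the work surface at z = 0. Lengths are in m, angles in rad, forces in N, time in s.
With the tool pointing down it reaches from about 0.225 to 0.875 m from the base axis. Payload 3.4 kg.
Tool frame: the origin (TCP) lies at the very end of the fingers, on their centre line; the grasp point (between the pads) lies 19 mm behind it; z points along the fingers, y is the line along which they close (so a half turn about z gives the same grasp; the last joint's range is limited). The gripper opens to 85 mm and grips with 20 to 120 N. Pads are 22 mm wide; open, the fingers measure 114 mm over their backs; the gripper's body (76 mm by 85 mm) begins 54 mm behind the grasp point. The pads swing forward as they close: fully open they stand 13 mm farther back than shut.
Start: joints at [-1.281, 0.276, 1.505, -0, 1.361, -0.121], TCP at [0.23, -0.527, 0.231] pointing down, gripper open.
Joint ranges: [-2.89, 2.89], [-0.75, 2.08], [0.22, 2.7], [-1.18, 4.32], [0.11, 2.71], [-2.7, 2.7]. Speed limits (rad/s): [2.57, 2.57, 3.14, 3.14, 3.14, 3.14].

## Interface

Orientations are given as a unit quaternion [w, x, y, z].
In Python, from rig import readout, vision, manip gives the robot as it stands.
- The arm moves only by the shell command python3 -m handwheel 'ROWS' [FORCE]. ROWS is JSON, a list of rows, each a list of 3 entries, a list of its own where there are three numbers: the shift along the tool's x, y, z in mm, then the turn, a rotation vector about the tool's x, y, z in units of 6 degrees (1.0 is 6 degrees), then the closure, from -1 (fully open) to 1 (shut), so that 0 is half open. A call has 1 to 20 rows; each row shifts and turns the commanded pose from where the row before left it, along the tool's axes as they then stand; what a row does not reach is not made up. A row lasts 1/8 s, in which the tool goes at most 62.5 mm and 10.7 degrees, less where a joint would pass 70% of its speed; a pose out of reach is approached as far as the arm can. A call is refused whole if a number of a shift passes 62.5 or a number of a turn 1, either way. A call with a gripper value outside its range is refused whole. The fingers move at their own pace and stop on an object; FORCE is the grip in N (left out, the last holds). Time passes only in rows, so rows that do not move let the fingers close. It gives the time, the measured TCP pose, the force, the opening and the grip force at its end, in the units of the state.
- readout.get_state(): the state, without advancing time (a new reading comes with each control period).
- vision.get_image(name): name is "scene" or "side" or "wrist"; returns the picture (480x640x3 uint8, blue, green, red); there is no depth.
- vision.camera_params(name): a dict with "intrinsics" (3x3 intrinsics, pixels), "dist" ([k1, k2, p1, p2, k3] as OpenCV has them; the pictures are not rectified), "rvec" (rotation vector, rad) and "tvec" (3), from world to camera coordinates, as OpenCV has them; the wrist camera has in their place "hand_eye" (4x4, takes a point from camera to tool coordinates, whose origin is the TCP and whose axes are the flange's). Camera axes: x right, y down, z forward; pixel columns grow to the right and rows downward; lengths in m; the calibration is good to about 2 mm. A picture is of the moment at which its call begins: read the wrist's pose just before it. camera_params takes no time and is no camera call.
- manip.sign_off(): hands the job in; it is judged then, once.
The state is a dict: "clock": time; "qpos": joint angles; "qd": joint speeds; "effort": joint torques, N m; "position": TCP position; "ee_rot": TCP orientation; "contact_force": force on the tool from outside, world axes, zero at the start; "moment": the same for the moment, N m; "width": finger opening in m; "gripper_force": force on a finger pad.
Only numpy, scipy, OpenCV 4.12 (cv2) and the standard library are available. Lean on these libraries where they do the work, as an engineer would, in place of code of your own. Each camera call takes 0.05 s, during which the arm holds its last target. There are 200 camera calls.

## Task

Turn the capped specimen jar in the cradle of the label reader so that the middle of its paper label squarely faces the reader's window, and let go of it, leaving it standing upright in the cradle. Then swing the sprung hold-to-read arm by its peg, against its spring, all the way round to its stop and keep it there: finish while the gripper is still holding the arm against the stop, because it springs back when let go. Leave the petri dish, the wash bottle and the vial rack as they stand.

Things in the scene. Friction and masses are not known exactly. Their poses are not given: they have to be found in the camera images.
- reader: Fixed label reader. Base plate 165 x 84 mm, 8 mm thick, with a round cradle (collar, inner radius 24, outer 30 mm, top 18 mm above bench) and a white scanner block (68 x 74 mm, top 60 mm above bench). Origin: on the bench, on the cradle's axis. x axis: horizontal, from cradle to scanner block, whose face with the dark window is 46 mm from the axis. Stands left or right of the lever stand.
- jar: Loose specimen jar, about 0.14 kg, amber glass, radius 21 mm. Black cap, fixed on, radius 22 mm, spans 84 to 106 mm above the bench. Stands on the base plate in the cradle with 3 mm play and turns there. Origin: centre of its bottom, z up, x axis to the middle of the label. A white paper strip 9 mm wide runs from the centre of the cap's top to the rim and down to the label, on that side only.
- label (a point): Middle of the jar's paper label, on the jar's side, 21 mm from the jar's axis and 38 mm above its bottom.
- lever_stand: Fixed stand of the sprung arm: aluminium plate 150 x 170 mm, black pivot body, dark steel hanger bracket over the pivot (top 88 mm above bench). Origin: on the bench, on the arm's vertical pivot axis; x axis: from pivot to the hanger's upright; the arm swings on the -x side. Two steel pins (tops 64 mm above bench) flank the swing: rest pin and stop pin.
- read_arm (a joint): Angle of the sprung hold-to-read arm about its vertical pivot, rad: 0 at rest, 1.1 fully at the stop; grows counterclockwise seen from above. A spring pulls it back to 0: about 2 N at the peg at rest, 5 N at the stop. Aluminium bar 16 mm wide, top 58 mm above bench.
- peg_top (a point): Top centre of the upright round steel peg at the arm's free end, 110 mm from the pivot axis, 108 mm above the bench. Peg 14 mm in diameter, free from 59 to 108 mm above the bench; can be pinched from above or pushed sideways.
- petri_dish: Bystander: clear round dish 90 mm across, 15 mm high, lying loose on the bench. Origin: centre of its underside.
- wash_bottle: Bystander: white plastic bottle 68 mm across, 150 mm tall, standing loose. Origin: centre of its bottom.
- vial_rack: Bystander: wooden rack 50 x 190 mm with six capped glass vials, 67 mm high in all, standing loose. Origin: centre of its underside; the row runs along its y axis.
There are look-alikes about, which are no part of the job. Of the things like the jar, leave any that is yellow; of the rest the smaller one is meant.

How it is judged:
On the way, in this order (a step that is already met when the one before it is completed fails the run):
1. the jar stands upright in the cradle with its label facing the reader's window, let go (angle between the x axis of jar and the x axis of reader, either way round below 0.3 rad and x of label in the frame of reader above 0.012 m and horizontal distance between jar and reader below 0.007 m and height (world z) of jar below 0.012 m and angle between jar's own z axis and vertical below 0.1 rad and contact force between each of the arm, the fingers and jar below 0.1 N), for 0.2 s.
2. the gripper has swung the sprung arm to its stop (value of joint read_arm above 1.04 rad and contact force between the fingers and read_arm above 2 N), for 0.2 s.
At the end, for the whole second after the job is handed in: Fingers press the sprung arm with over 2 N within 0.06 rad of its 1.1 rad stop, nothing else propping it; the jar stands untouched, upright, on the cradle floor within 7 mm of its axis, the middle of its label within 0.3 rad of squarely facing the window (all of step 1 and all of step 2 and contact force between each of jar, petri_dish, wash_bottle, vial_rack and read_arm below 0.1 N); the arm keeps its last pose, push and grip.
It fails at once if a bystander (petri dish, wash bottle or vial rack) is moved more than 30 mm or tipped over (distance of any of petri_dish, wash_bottle, vial_rack from where it was at the start of the episode above 0.03 m or angle between wash_bottle's own z axis and vertical above 0.5 rad).
It also fails if it takes over 58 s, if anything falls off the work surface, if the arm or the gripper's body presses on something with over 40 N, if the wrist force passes 120 N, or if a joint passes its speed limit or range.

## Working session

There is one attempt and no reset: what is moved stays moved. The work goes in short steps, Python scripts to look and compute and a shell command to move; the robot and the scene stay as the last step left them, time stands still between calls to the robot, and variables do not carry over. Pictures are saved under pics/ and viewed, at most 10 in all, crops included, and the job is handed in when it is done.

```bash
mkdir -p pics; ls; python3 - <<'E'
from rig import readout, vision
import cv2,numpy as np
print(readout.get_state())
for n in ["scene","side","wrist"]:
    cv2.imwrite(f"pics/{n}0.png",vision.get_image(n)); 
    p=vision.camera_params(n); print(n,{k:np.round(v,4).tolist() for k,v in p.items()})
    
E
```

```text
pics
{'clock': 0.0, 'qpos': array([-1.28097637e+00,  2.76585481e-01,  1.50614104e+00,  1.22228392e-05,
        1.36067244e+00, -1.21012637e-01]), 'qd': array([-0.00198755, -0.0001783 , -0.0008012 , -0.0008215 , -0.00121702,
        0.00029134]), 'effort': array([-2.39382271e-04, -4.16780019e+01, -2.45812064e+01, -1.36331041e-04,
        1.11654494e-02,  1.55707362e-06]), 'position': array([ 0.22948117, -0.52665176,  0.23044197]), 'ee_rot': array([-9.00443500e-04,  9.78976017e-01,  2.03973386e-01, -7.01845231e-05]), 'contact_force': array([ 0.19288401, -0.8128245 ,  0.64860401]), 'moment': array([ 0.01607351,  0.01549373, -0.00802591]), 'gripper_force': 0.0, 'width': 0.08520806810458414}
scene {'intrinsics': [[484.0286, 0.0, 318.7552], [0.0, 484.0286, 239.1253], [0.0, 0.0, 1.0]], 'dist': [-0.038, 0.0, 0.0, 0.0, 0.0], 'rvec': [1.0831, 2.2582, -1.1646], 'tvec': [0.3696, -0.2181, 1.7679]}
side {'intrinsics': [[461.5869, 0.0, 323.0459], [0.0, 461.5869, 239.2071], [0.0, 0.0, 1.0]], 'dist': [-0.04, 0.0, 0.0, 0.0, 0.0], 'rvec': [0.7719, -2.4235, 1.2742], 'tvec': [0.5069, 0.2437, 0.9443]}
wrist {'intrinsics': [[385.1164, 0.0, 318.7638], [0.0, 385.1164, 243.9533], [0.0, 0.0, 1.0]], 'dist': [-0.086, 0.0, 0.0, 0.0, 0.0], 'hand_eye': [[-0.0001, -0.947, -0.3211, 0.0827], [1.0, -0.0, -0.0002, -0.0002], [0.0002, -0.3211, 0.947, -0.1418], [0.0, 0.0, 0.0, 1.0]]}
```

View pics/scene0.png

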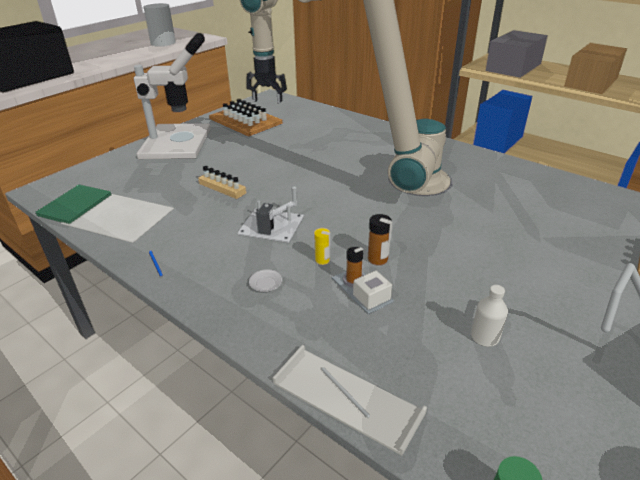

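View pics/side0.png

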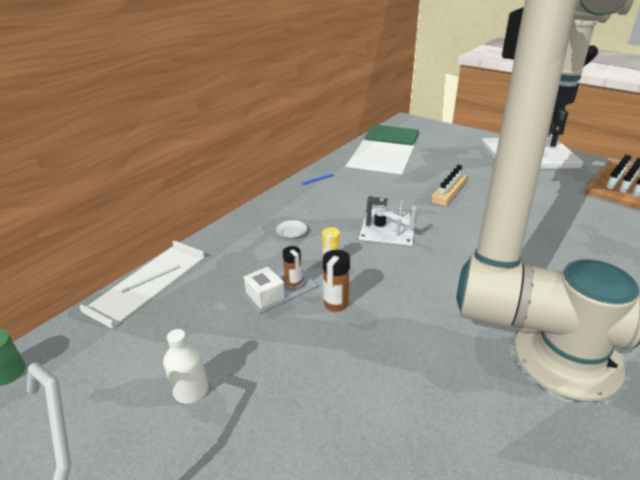

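The scene view shows the target small amber jar with its cap at (355,253) and the reader block at (373,289). The larger amber jar is at (379,240), the yellow one at (322,246), and the lever stand at (270,220) with its peg top at (294,189). In the side view the small jar's cap is at (291,254), the block at (264,287), the large jar at (336,280), the yellow one at (331,240), and the stand at (388,220).

```bash
cat > h.py <<'E'
import numpy as np,cv2
from rig import readout, vision
from scipy.spatial.transform import Rotation as R
def tool(s): 
    q=s["ee_rot"]; return R.from_quat([q[1],q[2],q[3],q[0]]).as_matrix(),np.array(s["position"])
def cam(n,s=None):
    p=vision.camera_params(n); K=np.array(p["intrinsics"]);d=np.array(p["dist"])
    if n=="wrist":
        Rt,t=tool(s); H=np.array(p["hand_eye"]); Rc=Rt@H[:3,:3]; c=Rt@H[:3,3]+t
    else:
        Rw=cv2.Rodrigues(np.array(p["rvec"]))[0]; Rc=Rw.T; c=-Rc@np.array(p["tvec"])
    return K,d,Rc,c
def ray(C,uv):
    K,d,Rc,c=C; x=cv2.undistortPoints(np.array([[uv]],float),K,d)[0,0]
    v=Rc@np.array([x[0],x[1],1]); return c,v/np.linalg.norm(v)
def plane(C,uv,z):
    c,v=ray(C,uv); return c+v*(z-c[2])/v[2]
def tri(*cu):
    A=0;b=0;L=[ray(*x) for x in cu]
    for c,v in L: P=np.eye(3)-np.outer(v,v); A=A+P; b=b+P@c
    p=np.linalg.solve(A,b); return p,max(np.linalg.norm((np.eye(3)-np.outer(v,v))@(p-c)) for c,v in L)
def proj(C,p):
    K,d,Rc,c=C; return cv2.projectPoints(np.array([p],float),cv2.Rodrigues(Rc.T)[0],-Rc.T@c,K,d)[0][0,0]
E
python3 - <<'E'
from h import *
S=cam("scene");D=cam("side")
for n,a,b in [("cap",(355,252),(291,254)),("bigcap",(380,222),(336,262)),("yellow",(322,233),(331,234)),("peg",(294,189),(415,208)),("hanger",(266,208),(377,200)),("block",(373,283),(264,280)),("bottle",(497,292),(178,337)),("dish",(266,280),(291,229))]:
    p,e=tri((S,a),(D,b)); print(n,p.round(3),round(e,4))
print(plane(S,(150,140),0),S[3],D[3])
E
```

```text
cap [0.61  0.145 0.1  ] 0.0023
bigcap [0.486 0.139 0.125] 0.002
yellow [0.587 0.015 0.092] 0.0007
peg [ 0.462 -0.2    0.103] 0.0023
hanger [ 0.582 -0.207  0.088] 0.0006
block [0.636 0.22  0.055] 0.0009
bottle [0.578 0.504 0.142] 0.0023
dish [ 0.764 -0.037  0.014] 0.0005
[ 0.39726017 -1.10092287  0.        ] [1.43386408 0.71093026 0.86497997] [0.03025003 0.81256794 0.73948924]
```

```bash
python3 - <<'E'
import cv2,numpy as np
a=cv2.imread("pics/scene0.png")[170:310,190:410];b=cv2.imread("pics/side0.png")[180:320,230:450]
cv2.imwrite("pics/z0.png",cv2.resize(np.vstack([a,b]),None,fx=2.14,fy=2.14,interpolation=cv2.INTER_CUBIC))
E
```

```text
(no output)
```

View pics/z0.png

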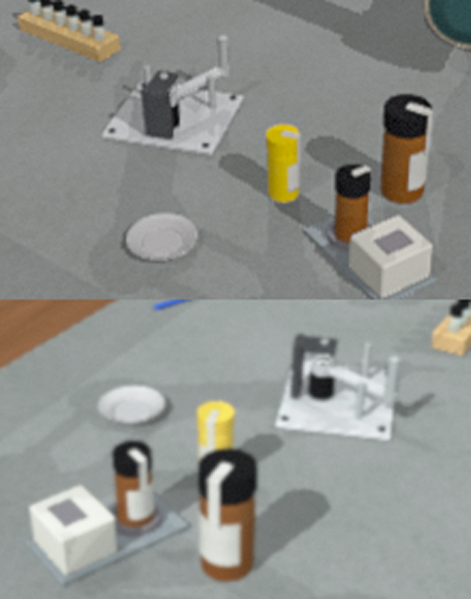

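The enlarged views show the strip on the target jar's cap pointing roughly toward the side camera, away from the scanner. The peg stands at the robot side of the stand. Next I'll take closer wrist views, starting with the stand since it's on the way.

```bash
python3 -m handwheel '[[[42,-16.5,-4],[0,0,0],-1],[[42,-16.5,-4],[0,0,0],-1],[[42,-16.5,-4],[0,0,0],-1],[[42,-16.5,-4],[0,0,0],-1],[[42,-16.5,-4],[0,0,0],-1],[[42,-16.5,-4],[0,0,0],-1],[[42,-16.5,-4],[0,0,0],-1],[[42,-16.5,-4],[0,0,0],-1],[[42,-16.5,-4],[0,0,0],-1],[[0,0,0],[0,0,0],-1],[[0,0,0],[0,0,0],-1]]'
python3 - <<'E'
from h import *
import pickle
s=readout.get_state(); im=vision.get_image("wrist"); cv2.imwrite("pics/w1.png",im); pickle.dump(s,open("s1.pkl","wb")); print(s["position"],s["ee_rot"])
E
```

```text
clock: 1.52
position: [0.5164, -0.2402, 0.2669]
ee_rot: [0.0, 0.979, 0.204, -0.001]
contact_force: [-0.3, -0.1, -1.0]
width: 0.0854
gripper_force: 0.0
[ 0.51637741 -0.24019668  0.266899  ] [ 1.67910243e-05  9.78930344e-01  2.04193366e-01 -6.70479564e-04]
```

View pics/w1.png

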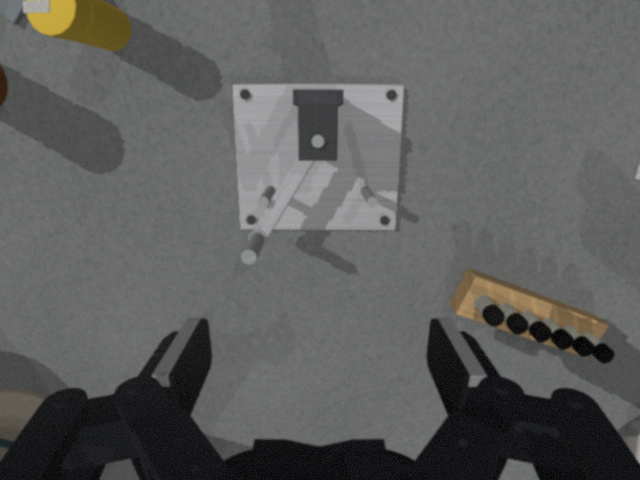

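The wrist view shows the peg top at (248,257), the pivot screw on the hanger at (318,141), the rest pin near (265,200), the stop pin near (368,195), and the vial rack lower right at (530,325).

```bash
python3 - <<'E'
from h import *
import pickle
s=pickle.load(open("s1.pkl","rb"));C=cam("wrist",s)
S=cam("scene");D=cam("side")
p,e=tri((S,(294,189)),(D,(415,208)),(C,(248,257)));print("peg3",p,e)
p,e=tri((S,(294,189)),(C,(248,257)));print("pegSW",p,e)
peg=plane(C,(248,257),.108);piv=plane(C,(318,141),.088)
print(peg,piv,np.linalg.norm((peg-piv)[:2]))
cs=np.array([plane(C,u,.004) for u in [(236,85),(403,85),(396,230),(241,230)]]);print(cs.round(4))
xa=(cs[0]+cs[1]-cs[2]-cs[3])/2; print("stand x deg",np.degrees(np.arctan2(xa[1],xa[0])))
d=(peg-piv);print("arm deg",np.degrees(np.arctan2(d[1],d[0])))
for t in [0,.3,.6,.9,1.1,1.15]:
    M=R.from_euler('z',t).as_matrix(); print(t,(piv+M@d)[:2].round(4))
for n,u in [("rest",(265,200)),("stop",(366,188)),]: print(n,plane(C,u,.064).round(4))
print("rack", [plane(C,u,.067).round(3)[:2] for u in [(493,315),(604,353)]])
E
```

```text
peg3 [ 0.46199844 -0.19874776  0.10340835] 0.0026691219846716485
pegSW [ 0.46187029 -0.1981351   0.10138934] 0.0005963905477783185
[ 0.46414054 -0.1980048   0.108     ] [ 0.57271658 -0.21457617  0.088     ] 0.10983336235240201
[[ 0.5855 -0.1202  0.004 ]
 [ 0.6516 -0.2718  0.004 ]
 [ 0.5147 -0.3332  0.004 ]
 [ 0.4466 -0.1769  0.004 ]]
stand x deg 23.1686762439239
arm deg 171.3222254270793
0 [ 0.4641 -0.198 ]
0.3 [ 0.4641 -0.2308]
0.6 [ 0.4737 -0.2622]
0.9 [ 0.4922 -0.2893]
1.1 [ 0.5087 -0.3038]
1.15 [ 0.5132 -0.3069]
rest [ 0.5039 -0.1917  0.064 ]
stop [ 0.5507 -0.2714  0.064 ]
rack [array([ 0.486, -0.447]), array([ 0.495, -0.595])]
```

```bash
python3 -m handwheel '[[[26,-34,0],[0,0,0],-1],[[26,-34,0],[0,0,0],-1],[[26,-34,0],[0,0,0],-1],[[26,-34,0],[0,0,0],-1],[[26,-34,0],[0,0,0],-1],[[26,-34,0],[0,0,0],-1],[[26,-34,0],[0,0,0],-1],[[26,-34,0],[0,0,0],-1],[[26,-34,0],[0,0,0],-1],[[0,0,0],[0,0,0],-1],[[0,0,0],[0,0,0],-1]]'
python3 - <<'E'
from h import *
import pickle
s=readout.get_state(); im=vision.get_image("wrist"); cv2.imwrite("pics/w2.png",im); pickle.dump(s,open("s2.pkl","wb")); print(s["position"],s["ee_rot"])
E
```

```text
clock: 2.95
position: [0.6089, 0.1323, 0.267]
ee_rot: [0.001, 0.979, 0.203, -0.001]
contact_force: [0.0, -0.8, 0.1]
width: 0.0854
gripper_force: 0.0
[0.6089328  0.13234444 0.26703165] [ 5.49283666e-04  9.79095713e-01  2.03398661e-01 -5.17141098e-04]
```

View pics/w2.png

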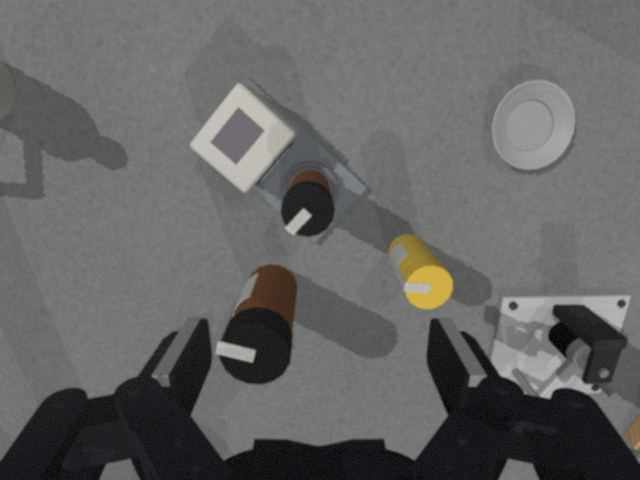

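The wrist view shows the jar's cap centred near (308,208) with its strip pointing down-left at (298,221). The block's top corners are about (241,83), (295,130), (247,192) and (191,144), and the big jar's cap is at (258,345).

```bash
cat > m.py <<'E'
from h import *
def strip(im,C,box,zt=.106,name=None):
    x0,y0,x1,y1=box; g=im[y0:y1,x0:x1].astype(int).max(2)
    dark=(g<45).astype(np.uint8)
    n,l,st,ce=cv2.connectedComponentsWithStats(dark); k=1+st[1:,4].argmax()
    cnt=cv2.findContours((l==k).astype(np.uint8),cv2.RETR_EXTERNAL,cv2.CHAIN_APPROX_NONE)[0][0]
    hull=cv2.convexHull(cnt); M=np.zeros_like(dark); cv2.fillPoly(M,[hull],1); M=cv2.dilate(M,np.ones((3,3)))
    w=((g>130)&(M>0)).astype(np.uint8); n,l,st,ce2=cv2.connectedComponentsWithStats(w); k2=1+st[1:,4].argmax()
    ys,xs=np.nonzero(l==k2)
    P=np.array([plane(C,(x+x0,y+y0),zt)[:2] for x,y in zip(xs,ys)])
    cc=cv2.minEnclosingCircle(hull); 
    return P,np.array(cc[0])+[x0,y0],cc[1]
E
python3 - <<'E'
from m import *
import pickle
s=pickle.load(open("s2.pkl","rb"));C=cam("wrist",s);im=cv2.imread("pics/w2.png")
P,c,r=strip(im,C,(270,170,345,245))
print("hull",c,r,len(P)); 
S=cam("scene")
m=P.mean(0);print("strip mean",m)
u,sv,vt=np.linalg.svd(P-m);print("strip axis deg",np.degrees(np.arctan2(vt[0,1],vt[0,0])),sv/np.sqrt(len(P)))
for z in (.095,.106): print("cap at",z,plane(C,c,z))
p,e=tri((C,c),(S,(355,252)),(cam("side"),(291,254)));print("cap tri",p,e)
b=np.array([plane(C,u,.060)[:2] for u in [(241,83),(295,130),(247,192),(191,144)]]);print(b.round(4))
f=(b[1]+b[2])/2-(b[0]+b[3])/2;print("axis deg (a)",np.degrees(np.arctan2(*(-f)[::-1])),"len",np.linalg.norm(f),"w",np.linalg.norm(b[1]-b[2]))
a=-f/np.linalg.norm(f);print("cradle est",(b[1]+b[2])/2-a*.046)
# block top height from two views: corner nearest
for su in [(373,272)]: print(plane(S,su,.06))
E
```

```text
hull [307.75352097 207.58450699] 26.880786895751953 259
strip mean [0.60287147 0.14749728]
strip axis deg 160.46429707091738 [0.0056926  0.00261348]
cap at 0.095 [0.61266848 0.14414936 0.095     ]
cap at 0.106 [0.61519806 0.14490491 0.106     ]
cap tri [0.6114282  0.1448482  0.09922102] 0.0029579366412669497
[[0.6825 0.2366]
 [0.6644 0.1792]
 [0.596  0.1987]
 [0.617  0.2602]]
axis deg (a) 71.78496349457907 len 0.06255204398437801 w 0.07109982726285519
cradle est [0.61580964 0.14528656]
[0.60555703 0.19959694 0.06      ]
```

```bash
python3 -m handwheel '[[[9.5,-9.5,-0],[0,0,0],-1],[[0,0,0],[0,0,-1],-1],[[0,0,0],[0,0,-1],-1],[[0,0,0],[0,0,-1],-1],[[0,0,0],[0,0,-1],-1],[[0,0,0],[0,0,-1],-1],[[0,0,0],[0,0,-1],-1],[[0,0,0],[0,0,-1],-1],[[0,0,0],[0,0,-1],-1],[[0,0,0],[0,0,-1],-1],[[0,0,0],[0,0,-1],-1],[[0,0,0],[0,0,-1],-1],[[0,0,0],[0,0,-1],-1],[[0,0,0],[0,0,-1],-1],[[0,0,0],[0,0,-1],-1],[[0,0,0],[0,0,-1],-1],[[0,0,0],[0,0,0],-1],[[0,0,0],[0,0,0],-1]]'
python3 - <<'E'
from m import *
import pickle
s=readout.get_state(); im=vision.get_image("wrist"); cv2.imwrite("pics/w3.png",im); pickle.dump(s,open("s3.pkl","wb"))
C=cam("wrist",s); Rt,t=tool(s); print(t,Rt.round(4).tolist())
u,v=proj(C,(.614,.1447,.1)).astype(int);print(u,v)
P,c,r=strip(im,C,(u-42,v-42,u+42,v+42)); print(c,r,len(P)); m=P.mean(0)
vt=np.linalg.svd(P-m)[2];print("strip",m,np.degrees(np.arctan2(vt[0,1],vt[0,0])))
s2=pickle.load(open("s2.pkl","rb"));C2=cam("wrist",s2)
print("cap",plane(C,c,.097),"two-view",tri((C,c),(C2,(307.75,207.6))))
E
```

```text
clock: 5.25
position: [0.6143, 0.1463, 0.2673]
ee_rot: [0.0, 0.549, 0.836, 0.0]
contact_force: [0.3, -0.3, 0.6]
width: 0.0855
gripper_force: 0.0
[0.61425558 0.14625717 0.26732953] [[-0.3975, 0.9176, 0.0002], [0.9176, 0.3975, 0.0], [-0.0, 0.0002, -1.0]]
317 220
[314.80482101 218.48755646] 26.67967987060547 302
strip [0.60152154 0.14788503] -20.0651108432198
cap [0.61140574 0.14462665 0.097     ] two-view (array([0.61206655, 0.14347259, 0.09142699]), np.float64(0.0002598591938241301))
```

```bash
python3 -m handwheel '[[[-1,-2.8,45],[0,0,0],-1],[[0,0,45],[0,0,0],-1],[[0,0,45],[0,0,0],-1],[[0,0,40],[0,0,0],-1],[[0,0,22],[0,0,0],-1],[[0,0,0],[0,0,0],-1],[[0,0,0],[0,0,0],-1],[[0,0,0],[0,0,0],1],[[0,0,0],[0,0,0],1],[[0,0,0],[0,0,0],1],[[0,0,0],[0,0,0],1],[[0,0,0],[0,0,0],1],[[0,0,0],[0,0,0],1],[[0,0,0],[0,0,0],1],[[0,0,0],[0,0,0],1]]' 30
```

```text
clock: 7.18
position: [0.6124, 0.1444, 0.0714]
ee_rot: [0.001, 0.548, 0.836, 0.0]
contact_force: [-1.3, -0.3, 5.9]
width: 0.0431
gripper_force: 30.4
```

```bash
python3 -m handwheel '[[[0,0,0],[0,0,0.9],1],[[0,0,0],[0,0,0.9],1],[[0,0,0],[0,0,0.9],1],[[0,0,0],[0,0,0.9],1],[[0,0,0],[0,0,0.9],1],[[0,0,0],[0,0,0.9],1],[[0,0,0],[0,0,0.9],1],[[0,0,0],[0,0,0.9],1],[[0,0,0],[0,0,0.9],1],[[0,0,0],[0,0,0.9],1],[[0,0,0],[0,0,0.9],1],[[0,0,0],[0,0,0.9],1],[[0,0,0],[0,0,0.9],1],[[0,0,0],[0,0,0.9],1],[[0,0,0],[0,0,0.9],1],[[0,0,0],[0,0,0.9],1],[[0,0,0],[0,0,0.3],1],[[0,0,0],[0,0,0],1],[[0,0,0],[0,0,0],1]]'
python3 - <<'E'
from m import *
s=readout.get_state();Rt,t=tool(s);print(np.degrees(np.arctan2(Rt[1,0],Rt[0,0])),Rt[2],s["moment"])
E
```

```text
clock: 9.55
position: [0.6138, 0.1438, 0.0714]
ee_rot: [0.001, 0.976, 0.22, 0.002]
contact_force: [2.9, -3.2, 4.2]
width: 0.0432
gripper_force: 30.5
25.4069102524104 [ 0.00347724  0.00263012 -0.9999905 ] [-0.59063027 -0.52245509  0.04809388]
```

```bash
python3 -m handwheel '[[[0,0,0],[0,0,0],-0.2],[[0,0,0],[0,0,0],-1],[[0,0,0],[0,0,0],-1],[[0,0,0],[0,0,0],-1],[[0,0,0],[0,0,0],-1],[[0,0,0],[0,0,0],-1],[[0,0,-20],[0,0,0],-1],[[0,0,-40],[0,0,0],-1],[[0,0,-45],[0,0,0],-1],[[0,0,-45],[0,0,0],-1],[[0,0,-45],[0,0,0],-1],[[0,0,0],[0,0,0],-1],[[0,0,0],[0,0,0],-1]]'
python3 - <<'E'
from m import *
s=readout.get_state(); im=vision.get_image("wrist"); cv2.imwrite("pics/w4.png",im); cv2.imwrite("pics/sd4.png",vision.get_image("side"))
C=cam("wrist",s); Rt,t=tool(s); print(t)
u,v=proj(C,(.613,.1445,.1)).astype(int)
P,c,r=strip(im,C,(u-42,v-42,u+42,v+42)); print(c,r,len(P)); m=P.mean(0)
vt=np.linalg.svd(P-m)[2];print("strip",m,np.degrees(np.arctan2(vt[0,1],vt[0,0])))
print("cap",plane(C,c,.095),plane(C,c,.106))
z=im[max(v-170,0):v+80,max(0,u-170):u+120]; cv2.imwrite("pics/z4.png",cv2.resize(z,None,fx=2,fy=2))
E
```

```text
clock: 11.18
position: [0.6115, 0.1443, 0.2647]
ee_rot: [-0.0, 0.976, 0.219, -0.0]
contact_force: [-0.5, 0.1, -0.4]
width: 0.0857
gripper_force: 0.0
[0.61145292 0.14429092 0.26474064]
[320.04166794 215.41666794] 26.94928550720215 305
strip [0.61665521 0.15528057] -108.60414934446494
cap [0.61361855 0.14450843 0.095     ] [0.61618321 0.14575979 0.106     ]
```

View pics/z4.png

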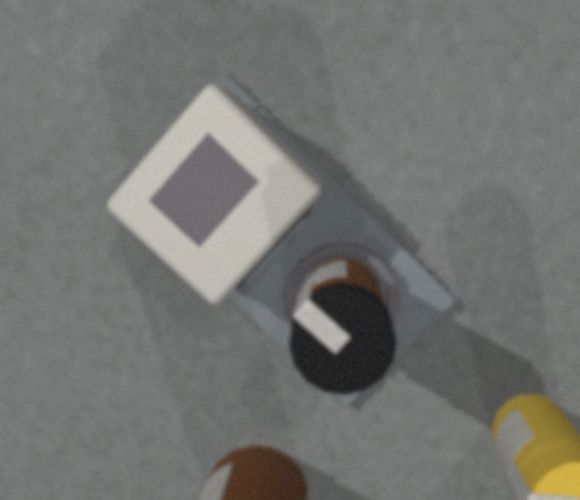

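The crop shows the strip now pointing at the block, parallel to the block's side edges (71.4° against about 72°), with the jar upright in the collar. Next is the lever.

```bash
python3 -m handwheel '[[[-35.2,30.6,0],[0,0,0],-1],[[-35.2,30.6,0],[0,0,0],-1],[[-35.2,30.6,0],[0,0,0],-1],[[-35.2,30.6,0],[0,0,0],-1],[[-35.2,30.6,0],[0,0,0],-1],[[-35.2,30.6,0],[0,0,0],-1],[[-35.2,30.6,0],[0,0,0],-1],[[-35.2,30.6,0],[0,0,0],-1],[[0,0,0],[0,0,0.96],-1],[[0,0,0],[0,0,0.96],-1],[[0,0,0],[0,0,0.96],-1],[[0,0,0],[0,0,0.96],-1],[[0,0,0],[0,0,0.96],-1],[[0,0,0],[0,0,0.96],-1],[[0,0,0],[0,0,0],-1],[[0,0,0],[0,0,0],-1]]'
python3 - <<'E'
from m import *
import pickle
s=readout.get_state(); im=vision.get_image("wrist"); cv2.imwrite("pics/w5.png",im); pickle.dump(s,open("s5.pkl","wb"))
C=cam("wrist",s); Rt,t=tool(s); print(t,Rt.round(3)); print(proj(C,(.464,-.198,.108)),proj(C,(.5727,-.2146,.088)))
E
```

```text
clock: 13.28
position: [0.4619, -0.1972, 0.2645]
ee_rot: [-0.0, 0.997, -0.08, -0.001]
contact_force: [1.5, -1.0, -0.6]
width: 0.0853
gripper_force: 0.0
[ 0.46188642 -0.19720954  0.26451778] [[ 0.987 -0.159 -0.001]
 [-0.159 -0.987  0.001]
 [-0.001 -0.001 -1.   ]]
[319.75254904 219.04707599] [318.65896269  74.67044877]
```

View pics/w5.png

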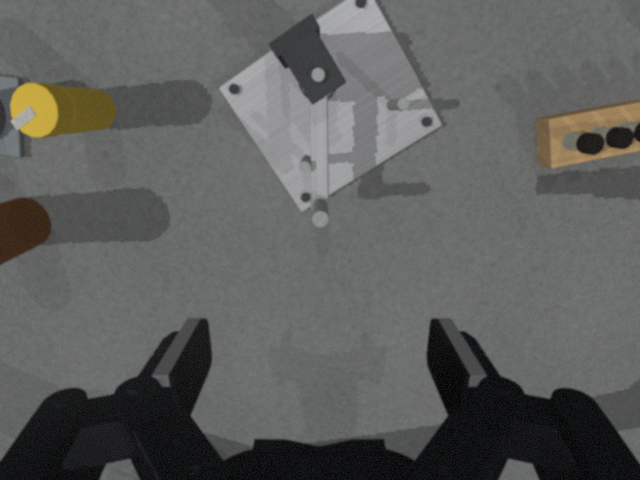

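The peg top is at (320,219), exactly where predicted, and lies on the grip line between the fingers. I'll descend and pinch it.

```bash
python3 -m handwheel '[[[2.3,0.5,45],[0,0,0],-1],[[0,0,45],[0,0,0],-1],[[0,0,45],[0,0,0],-1],[[0,0,37],[0,0,0],-1],[[0,0,20],[0,0,0],-1],[[0,0,0],[0,0,0],-1],[[0,0,0],[0,0,0],1],[[0,0,0],[0,0,0],1],[[0,0,0],[0,0,0],1],[[0,0,0],[0,0,0],1],[[0,0,0],[0,0,0],1],[[0,0,0],[0,0,0],1],[[0,0,0],[0,0,0],1],[[0,0,0],[0,0,0],1],[[0,0,0],[0,0,0],1],[[0,0,0],[0,0,0],1]]' 40
```

```text
clock: 15.32
position: [0.4646, -0.1985, 0.0739]
ee_rot: [0.0, 0.997, -0.08, 0.0]
contact_force: [-0.4, -0.1, 6.1]
width: 0.0128
gripper_force: 38.9
```

```bash
python3 -m handwheel '[[[0.55,11,0],[0,0,-0.955],1],[[0.55,11,0],[0,0,-0.955],1],[[0.55,11,0],[0,0,-0.955],1],[[0.55,11,0],[0,0,-0.955],1],[[0.55,11,0],[0,0,-0.955],1],[[0.55,11,0],[0,0,-0.955],1],[[0.55,11,0],[0,0,-0.955],1],[[0.55,11,0],[0,0,-0.955],1],[[0.55,11,0],[0,0,-0.955],1],[[0.55,11,0],[0,0,-0.955],1],[[0,0,0],[0,0,0],1],[[0,0,0],[0,0,0],1]]'
python3 - <<'E'
from m import *
s=readout.get_state();Rt,t=tool(s);d=t[:2]-[.5727,-.2146];print(np.hypot(*d),np.arctan2(d[1],d[0])%(2*np.pi)-np.radians(171.3),Rt.T@s["contact_force"])
E
```

```text
clock: 16.82
position: [0.5001, -0.296, 0.0738]
ee_rot: [-0.001, 0.914, 0.407, 0.001]
contact_force: [-0.4, 5.1, 7.2]
width: 0.0129
gripper_force: 39.3
0.10906750681418632 0.9937633701789177 [ 3.52986944 -3.71659908 -7.17270318]
```

```bash
python3 -m handwheel '[[[0.3,5.5,0],[0,0,-0.48],1],[[0.3,5.5,0],[0,0,-0.48],1],[[0,1,0],[0,0,0],1],[[0,1,0],[0,0,0],1],[[0,0,0],[0,0,0],1],[[0,0,0],[0,0,0],1]]'
cat > f.py <<'E'
from m import *
s=readout.get_state();Rt,t=tool(s);d=t[:2]-[.5727,-.2146];print(np.hypot(*d),np.arctan2(d[1],d[0])%(2*np.pi)-np.radians(171.3),Rt.T@s["contact_force"])
E
python3 f.py
```

```text
clock: 17.58
position: [0.5095, -0.3035, 0.0738]
ee_rot: [-0.002, 0.892, 0.452, 0.001]
contact_force: [-1.1, 4.8, 7.4]
width: 0.0129
gripper_force: 39.4
0.10907903208666045 1.1046006986325598 [ 3.18843818 -3.73608879 -7.36000412]
```

```bash
python3 -m handwheel '[[[0,1.5,0],[0,0,0],1],[[0,1.5,0],[0,0,0],1],[[0,0,0],[0,0,0],1],[[0,0,0],[0,0,0],1]]'
python3 f.py
```

```text
clock: 18.08
position: [0.5101, -0.3039, 0.0738]
ee_rot: [-0.004, 0.892, 0.453, -0.001]
contact_force: [-5.1, 8.3, 10.0]
width: 0.0128
gripper_force: 40.0
0.10906482629322983 1.110886119149391 [ 3.75044907 -9.08315092 -9.93034681]
```

```bash
python3 - <<'E'
from rig import vision
import cv2,numpy as np
a=vision.get_image("scene")[150:310,170:420];b=vision.get_image("side")[170:330,220:470]
cv2.imwrite("pics/z6.png",cv2.resize(np.vstack([a,b]),None,fx=1.85,fy=1.85,interpolation=cv2.INTER_CUBIC))
E
python3 f.py
```

```text
0.10907317592827791 1.1106861666490784 [  2.85858626  -9.18052549 -11.32852919]
```

View pics/z6.png

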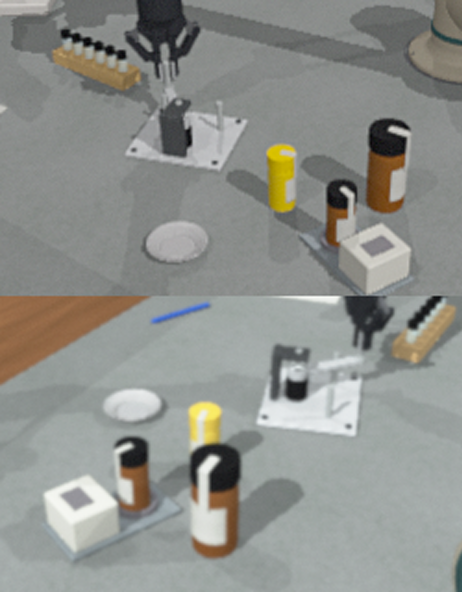

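The jar stands upright with its label toward the scanner block. The gripper holds the peg with the arm against the stop pin, and the bystanders haven't moved. I'll hand it in.

```bash
python3 -c "
from rig import manip
print(manip.sign_off())"
```

```text
the job is handed in; nothing more can be done
None
```

I turned the jar so its label faces the reader window (measured within about 1° of square) and let it go upright in the cradle; the gripper is holding the sprung arm against its stop, and I handed the job in at about 18 s, with no verdict returned.

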